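Discard a used vial through the sharps drop box's bottom-hinged hatch

TASK

Throw the used vial away in the sharps drop box: pull the hatch right down by its bar handle, gently set the single vial that stands by itself at the front of the desk on the lowered hatch, let go of it, and then push the hatch up fully shut, without slamming it, so that the vial tips into the box. The hatch may be bolted, which only shows when you pull it; if it does not give, turn the round knob on top of the box counter-clockwise as far as it goes and pull again. Do not disturb the spray bottle, the needle carton or the two other vials.

Things in the scene. Friction and masses are not known exactly. Their poses are not given: they have to be found in the camera images.
- drop_box: Sharps drop box: white steel housing fixed to the desk, 190 deep (x) x 250 wide (y) x 220 high. Origin: centre of its underside; x points away from the robot, z up; turned up to 0.22 rad. A hatch hinged along its lower edge covers the upper half of the front (front face at x = -95), a clear window the lower. A round black knob stands on the top, at the right; the rest of the top is bare.
- hatch (a joint): Hatch angle about its bottom hinge, rad: 0 = shut, panel upright; 1.309 = fully down at its stop, panel pointing to the robot and 15 degrees up from level. The stiff hinge holds it where it is left; it takes 2 to 5 N at the handle. Bolted, it gives only about 0.01 rad; do not pull over 25 N then.
- hatch_hinge (a point): Middle of the hatch's hinge line, 5 mm in front of the box's front face, 95 mm above the desk; the line runs along the box's y. Axes of the box; does not move with the hatch. From it a chute shelf, part of the hatch, reaches 55 mm into the box: it rises 20 degrees inward when the hatch is down and drops steeply when it is shut, so that things slide in.
- hatch_handle (a point): Middle of the handle: round bar, 10 mm thick, 104 long along the box's y, on two end posts beyond the panel's free edge (bar 169, edge 127 mm from the hinge line; 37 mm gap). Shut: 264 mm above the desk, over the panel; down: 163 mm before the hinge, 139 high. A gripper pointing down can pinch across it at any angle and follow the arc unturned; the bar turns in the pads. z: from hinge to bar.
- hatch_tray (a point): Spot on the panel's inner face for setting a thing down: mid-width, 70 mm from the hinge line along the panel. Hatch down: 69 mm in front of the hinge, 118 mm above the desk, sloping 15 degrees down to the box. Axes turn with the hatch: z along the panel towards the handle, x out of the inner face (up when down). Panel 244 wide, 10 thick; 218 mm clear between its side cheeks, 40 high.
- turn_knob (a point): Gripping point on the axis of the round fluted knob, 28 mm above the box's top, 60 mm behind the front face, 80 mm right of its middle. Knob 32 mm across, from 11 to 37 mm above the top. Turns up to 1.4 rad with 0.05 N m and stays put: fully counter-clockwise from above = bolt off; the bolt holds in the clockwise half. Its setting cannot be seen; these axes are the box's and do not turn.
- used_vial: The used vial: small glass vaccine vial, 16 mm across, 36 high, 10 to 20 g, standing upright by itself on the desk in front of the box, to its right; its flip-off disc is gone, so that the grey stopper shows. Origin: centre of its underside; z up. Grip the glass body, 10 to 24 mm above its foot.
- capped_vial_a: Bystander: unopened vial, 16 mm across, 38 high, standing beside the other one farther back on the right. Origin: centre of its underside.
- capped_vial_b: Bystander: unopened vial like the other, next to it. Origin: centre of its underside.
- spray_bottle: Bystander: white pump spray bottle, 57 mm across, 187 high, standing on the left. Origin: centre of its underside.
- needle_carton: Bystander: closed dark carton of needles, 66 x 118 x 46 high, lying on the left. Origin: centre of its underside.

How it is judged:
By the outcome, as a careful person would: the job done as asked, in the order asked, and still so for the second after the job is handed in, with the robot touching nothing.
It also fails if it takes over 72 s, if anything falls off the work surface, if the arm or the gripper's body presses on something with over 40 N, if the wrist force passes 120 N, or if a joint passes its speed limit or range.

ROBOT

A 6-joint arm with a two-finger parallel gripper is mounted at the origin on a cart in front of the work surface, level with it; the furniture and walls round the work are solid. World frame = base frame: x ahead of the robot, y to its left, z up, the work surface at z = 0. Lengths are in m, angles in rad, forces in N, time in s.
With the tool pointing down it reaches from about 0.35 to 0.975 m from the base axis. Payload 4.9 kg.
Tool frame: the origin (TCP) lies midway between the tips of the shut fingers; the grasp point (between the pads) lies 19 mm behind it; z points along the fingers, y is the line along which they close (so a half turn about z gives the same grasp; the last joint's range is limited). The gripper opens to 85 mm and grips with 20 to 120 N. Pads are 22 mm wide; open, the fingers measure 114 mm over their backs; the gripper's body (76 mm by 85 mm) begins 54 mm behind the grasp point. The pads swing forward as they close: fully open they stand 13 mm farther back than shut.
Start: joints at [-1.272, 0.053, 1.613, -0, 1.476, -0.119], TCP at [0.254, -0.571, 0.231] pointing down, gripper open.
Joint ranges: [-3.01, 3.01], [-1.01, 2.22], [0.06, 2.58], [-1.02, 4.17], [0.09, 2.62], [-3.14, 3.14]. Speed limits (rad/s): [2.57, 2.57, 3.14, 3.14, 3.14, 3.14].

INTERFACE

Orientations are given as a unit quaternion [x, y, z, w].
In Python, from plant import ctrl, cams gives the robot as it stands. The module is installed in compiled form; this text tells all that it offers. Calls block until the motion is done:
- ctrl.movep(position, orientation): joint-space move of the TCP to a pose.
- ctrl.move_straight(position, attitude=None, feed=0.15): straight line of the TCP; attitude=None keeps the orientation; feed is the mean speed in m/s.
- ctrl.movej(angles): joint-space move.
- ctrl.ungrasp() and ctrl.clamp(): open the fingers fully, or close them until they stop; the grip force is fixed at half the most.
- ctrl.hold(seconds).
- ctrl.inverse_kinematics(position, orientation): joint angles nearest the present ones, or None.
- cams.read_camera(name): name is "scene" or "top" or "wrist"; returns a dict with "pixels" (420x560x3 uint8, red, green, blue), "range_z" (420x560 float32, m along the optical axis (not along the pixel's ray), 0 where there is no reading), "fov_y" (degrees; the focal length in pixels is half the picture's height over the tangent of half this angle, whatever the lens; pixels are square), "cx", "cy" (the principal point, pixels), "T" (4x4, takes a point from camera to world coordinates). Camera axes: x right, y down, z forward; pixel columns grow to the right and rows downward; lengths in m; the calibration is good to about 2 mm. A picture is of the moment at which its call begins.
A pose or a line that the arm cannot do raises ctrl.IKError and nothing moves.
- ctrl.job_done(): hands the job in; it is judged then, once.
Readings, each from a call of its own:
- ctrl.get_time(): time.
- ctrl.get_joint_positions(): joint angles.
- ctrl.get_joint_vel(): joint speeds.
- ctrl.get_effort(): joint torques, N m.
- ctrl.get_tool_pos(): TCP position.
- ctrl.get_ee_rot(): TCP orientation.
- ctrl.get_force(): force on the tool from outside, world axes, zero at the start.
- ctrl.get_torque(): the same for the moment, N m.
- ctrl.get_finger_gap(): finger opening in m.
- ctrl.get_grasp_force(): force on a finger pad.
Only numpy, scipy, OpenCV 4.12 (cv2) and the standard library are available. Lean on these libraries where they do the work, as an engineer would, in place of code of your own. Each camera call takes 0.05 s, during which the arm holds its last target. There are 200 camera calls.

## Working session

There is one attempt and no reset: what is moved stays moved. The work goes in short steps, each a Python script; the robot and the scene stay as the last script left them, time stands still between calls to the robot, and variables do not carry over. Pictures are saved under pics/ and viewed, at most 10 in all, crops included, and the job is handed in when it is done.

```bash
mkdir -p pics; cat > h.py <<'E'
import numpy as np, cv2
from plant import ctrl, cams
def shot(n,f=None):
    d=cams.read_camera(n)
    if f: cv2.imwrite('pics/'+f,d['pixels'][:,:,::-1])
    return d
def foc(d): return d['pixels'].shape[0]/2/np.tan(np.radians(d['fov_y'])/2)
def cloud(d):
    z=d['range_z'];v,u=np.indices(z.shape);f=foc(d)
    p=np.stack([(u-d['cx'])/f*z,(v-d['cy'])/f*z,z],-1)
    w=p@d['T'][:3,:3].T+d['T'][:3,3]; w[z==0]=np.nan
    return w
def ray(d,u,v,h):
    r=d['T'][:3,:3]@np.array([(u-d['cx'])/foc(d),(v-d['cy'])/foc(d),1]);o=d['T'][:3,3]
    return o+r*(h-o[2])/r[2]
def qd(yaw): # tool down, tool y along direction yaw+90deg-ish: Rz(yaw)*Rx(pi)
    return np.array([np.cos(yaw/2),np.sin(yaw/2),0,0])
E
python3 - <<'E'
from h import *
for n in ('scene','top'):
    d=shot(n,n+'1.png'); np.save(n+'.npy',cloud(d)); print(n,d['T'].round(3).tolist(),d['fov_y'],d['cx'],d['cy'])
print(ctrl.get_ee_rot(),ctrl.get_time())
E
```

```text
scene [[-0.353, -0.799, 0.487, -0.051], [-0.936, 0.306, -0.177, 0.248], [-0.007, -0.518, -0.855, 1.29], [0.0, 0.0, 0.0, 1.0]] 50.12627349294705 276.58054691067616 207.13320942457497
top [[-0.018, -0.984, 0.178, 0.342], [-1.0, 0.016, -0.008, 0.024], [0.005, -0.178, -0.984, 1.444], [0.0, 0.0, 0.0, 1.0]] 54.76876511952714 279.75873289994075 214.50732612580074
[ 9.78257557e-01  2.07391630e-01 -6.65110387e-05 -9.27194374e-04] 0.1
```

View pics/scene1.png

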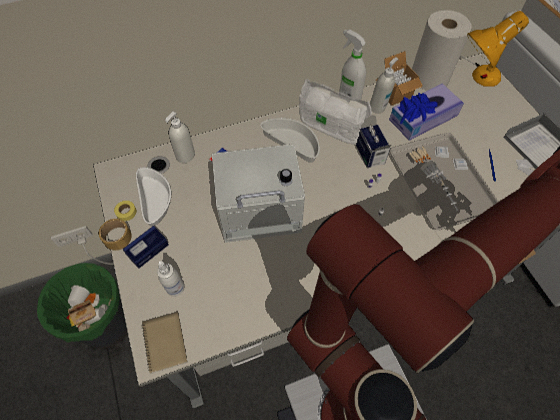

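View pics/top1.png

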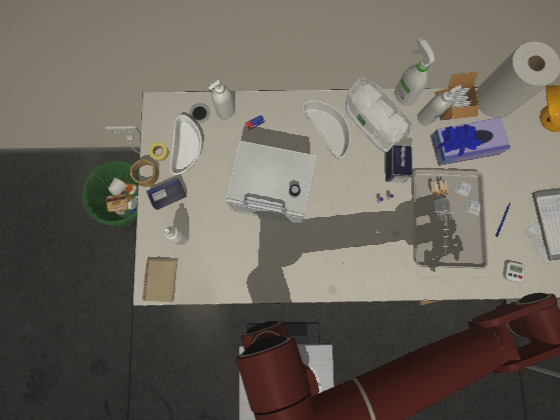

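The top view shows the box top around (272,175), the knob at (295,188) and the handle bar at (262,207). The capped vials are at about (380,198) and (390,196), and a small object at (377,232) is probably the used vial. I'll measure these next.

```bash
python3 - <<'E'
from h import *
w=np.load('top.npy'); s=np.load('scene.npy')
for n,c in (('top',w),('scene',s)):
    x,y,z=c[...,0],c[...,1],c[...,2]
    m=(abs(z-.22)<.006)&(x>.3)&(x<1.1)&(abs(y)<.5)
    m=cv2.morphologyEx(m.astype(np.uint8),cv2.MORPH_OPEN,np.ones((5,5)))
    k,l,st,ce=cv2.connectedComponentsWithStats(m); i=1+st[1:,4].argmax()
    p=c[l==i]; r=cv2.minAreaRect(p[:,:2].astype(np.float32)); print(n,'boxtop',r,p[:,2].mean())
    m=(z>.24)&(z<.275)&(x>.4)&(x<.9)&(abs(y)<.3)
    k,l,st,ce=cv2.connectedComponentsWithStats(m.astype(np.uint8))
    for j in range(1,k):
        if st[j,4]>5: q=c[l==j]; print(' hi',st[j],q.mean(0).round(4),cv2.minAreaRect(q[:,:2].astype(np.float32)))
    m=(z>.012)&(z<.06)&(x>.25)&(x<.9)&(y<0)&(y>-.5)
    k,l,st,ce=cv2.connectedComponentsWithStats(m.astype(np.uint8))
    for j in range(1,k):
        if 4<st[j,4]<200: q=c[l==j]; print(' lo',st[j],q.mean(0).round(4),q[:,2].max())
a=cv2.imread('pics/top1.png')[170:290,310:430]; b=cv2.imread('pics/scene1.png')[160:280,340:460]
cv2.imwrite('pics/c1.png',cv2.resize(np.hstack([a,b]),None,fx=3.3,fy=3.3,interpolation=cv2.INTER_CUBIC))
E
```

```text
top boxtop ((0.6820356845855713, 0.04066076874732971), (0.2517692744731903, 0.20312120020389557), 77.46649932861328) 0.2197232059207829
 hi [289 184  11  12  99] [ 0.6329 -0.03    0.2559] ((0.6341145634651184, -0.02995167300105095), (0.03018178977072239, 0.03268815949559212), 88.6876220703125)
 hi [243 199  43  13 148] [0.5873 0.0607 0.2661] ((0.5876046419143677, 0.06089923530817032), (0.12819485366344452, 0.010605075396597385), 77.4991226196289)
 lo [318 131  33  28 195] [ 0.8508 -0.2101  0.0396] 0.05342720861862427
 lo [387 194   6   6  24] [ 0.658  -0.3824  0.0299] 0.04115350918132932
 lo [378 197   5   6  21] [ 0.6467 -0.3462  0.0309] 0.040021125047901895
 lo [292 222   4   2   5] [ 0.5711 -0.0369  0.0203] 0.025742996893880266
 lo [375 228   5   5  19] [ 0.5357 -0.3295  0.0286] 0.03805938739812964
scene boxtop ((0.6802592277526855, 0.04232250154018402), (0.2520817518234253, 0.20611798763275146), 77.52806854248047) 0.2192207647271875
 hi [280 169  12  13 118] [ 0.6295 -0.0276  0.2536] ((0.6322163939476013, -0.028927968814969063), (0.03170527517795563, 0.03222449868917465), 52.74427795410156)
 hi [237 191  47  13 197] [0.5854 0.0642 0.2636] ((0.586378812789917, 0.06397269666194916), (0.1280934065580368, 0.011114540509879589), 77.77342224121094)
 lo [283 142   6   3   9] [ 0.894  -0.1321  0.047 ] 0.051887399478154794
 lo [389 147  17  31  77] [ 0.7    -0.4748  0.0175] 0.02376255814713657
 lo [376 174   6   7  31] [ 0.6562 -0.3808  0.0267] 0.04275718470779921
 lo [368 179   5   8  28] [ 0.6451 -0.3442  0.0281] 0.04333497125378205
 lo [405 179  42  52 145] [ 0.4953 -0.4666  0.0173] 0.025837739031117968
 lo [379 208   5   7  29] [ 0.533  -0.3275  0.0265] 0.03815812756874437
 lo [282 223  21  11 158] [ 0.5744 -0.0293  0.0346] 0.059801816336020774
```

View pics/c1.png

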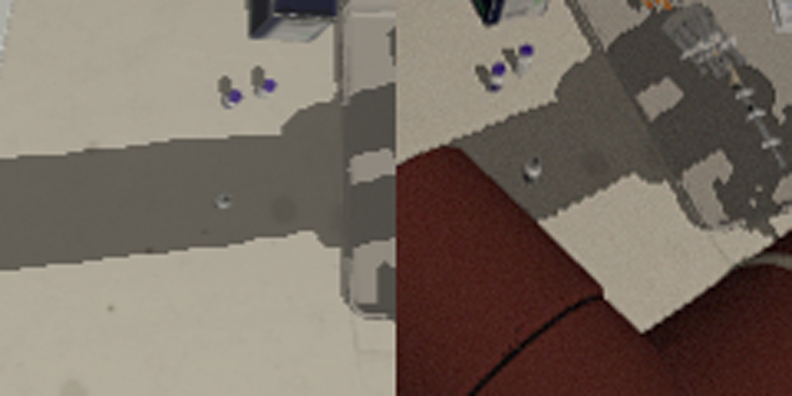

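The crops show the capped vials with purple caps, and the single vial with a grey stopper at top-view pixel (377,231), about (0.535,-0.329). The box centre comes out at about (0.6845, 0.041) with yaw -0.218, and the knob and handle measurements agree with that. Next I'll grip the bar and test-pull.

```bash
cat >> h.py <<'E'
from scipy.spatial.transform import Rotation as Ro
YAW=-0.218; X=np.array([np.cos(YAW),np.sin(YAW),0]); Y=np.array([-X[1],X[0],0]); Z=np.array([0,0,1.])
C=np.array([.6845,.041,0]); HG=C-.1*X+.095*Z
def tool(z,y):
    z=z/np.linalg.norm(z); return Ro.from_matrix(np.stack([np.cross(y,z),y,z],1)).as_quat()
def bar(q): return HG+.169*(-np.sin(q)*X+np.cos(q)*Z)
DZ=-.010*Z   # TCP below bar
QB=tool(-Z,-X)
def st(t=''): print(t,round(ctrl.get_time(),2),ctrl.get_tool_pos().round(4),'F',np.round(ctrl.get_force(),1),'T',np.round(ctrl.get_torque(),2),'gap',round(ctrl.get_finger_gap(),4))
E
python3 - <<'E'
from h import *
for q in (tool(-Z,X),tool(-Z,-X)):
    for p in (bar(0)+DZ,bar(1.309)+DZ,C-.035*X-.08*Y+.229*Z): print(np.round(ctrl.inverse_kinematics(p,q),2))
E
```

```text
[-0.02 -0.04  1.67 -0.    1.51  0.2 ]
[ 0.06 -0.33  2.14 -0.    1.34  0.27]
[-0.16  0.07  1.59 -0.    1.47  0.05]
[-0.02 -0.04  1.67 -0.    1.51 -2.94]
[ 0.06 -0.33  2.14 -0.    1.34 -2.87]
[-0.16  0.07  1.59 -0.    1.47 -3.09]
```

```bash
sed -i 's/^QB=.*/QB=tool(-Z,X)/' h.py; cat >> h.py <<'E'
def pull(q0,q1,n,lim,feed=.05):
    """follow the arc; stop at force rise lim (N). returns last angle, force rise along the path"""
    f0=np.array(ctrl.get_force())
    for q in np.linspace(q0,q1,n+1)[1:]:
        ctrl.move_straight(bar(q)+DZ,feed=feed)
        f=np.array(ctrl.get_force())-f0
        if np.linalg.norm(f)>lim: print('stop at',q,f.round(1)); return q
    print('reached',q,f.round(1)); return q
E
python3 - <<'E'
from h import *
b=bar(0)
ctrl.movep(b+.08*Z,QB); st()
ctrl.move_straight(b+DZ,feed=.1); st()
ctrl.clamp(); st('clamped')
q=pull(0,.04,8,13,.02); st()
E
```

```text
2.67 [0.5869 0.0618 0.3437] F [0.4 0.4 0.1] T [ 0.    0.   -0.06] gap 0.0857
 3.72 [0.5874 0.0626 0.2551] F [ 0.8 -0.4  0.5] T [ 0.05  0.01 -0.01] gap 0.0856
clamped 4.42 [0.5871 0.0626 0.2543] F [ 1.  -0.   0.9] T [ 0.06 -0.07 -0.04] gap 0.0076
reached 0.04 [ 1.5 -1.   3.3]
 6.42 [0.5803 0.0641 0.254 ] F [ 2.5 -1.1  4.2] T [-0.11 -0.61 -0.01] gap 0.0074
```

```bash
python3 - <<'E'
from h import *
d=shot('wrist'); s=shot('scene')
a=cv2.resize(d['pixels'],(400,300)); b=cv2.resize(s['pixels'][120:270,190:340],(300,300),interpolation=cv2.INTER_CUBIC)
cv2.imwrite('pics/p1.png',np.hstack([a,b])[:,:,::-1])
E
```

```text
(no output)
```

View pics/p1.png

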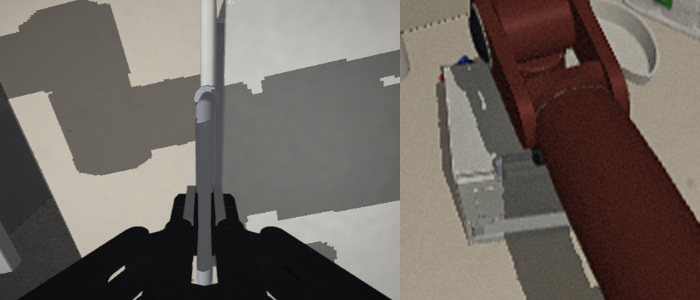

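The wrist view shows the bar held between the pads at about (203,240). The hatch seems to be giving, so I'll keep pulling with a force limit.

```bash
python3 - <<'E'
from h import *
q=pull(.04,.3,6,13,.05); st()
d=shot('wrist'); c=cloud(d)
m=(c[...,2]>.15)&(c[...,2]<.3)
s=shot('scene')
a=cv2.resize(d['pixels'],(400,300)); b=cv2.resize(s['pixels'][120:270,190:340],(300,300),interpolation=cv2.INTER_CUBIC)
cv2.imwrite('pics/p2.png',np.hstack([a,b])[:,:,::-1])
E
```

```text
reached 0.3 [-3.  -0.6  2.7]
 8.32 [0.5371 0.0737 0.2468] F [ 0.1 -1.1  7.1] T [-0.07 -0.3  -0.03] gap 0.0074
```

View pics/p2.png

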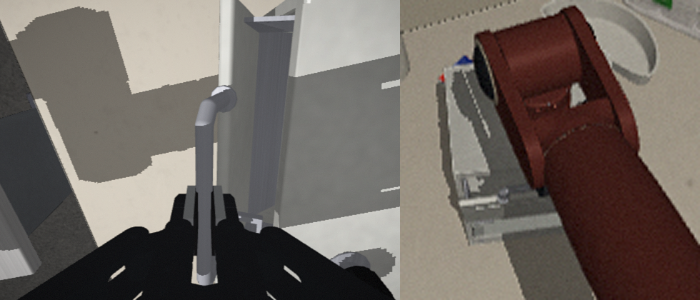

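The hatch is open a crack, so it isn't bolted. I'll pull it all the way down.

```bash
python3 - <<'E'
from h import *
q=pull(.3,1.27,14,25,.1); st()
if q>1.26: q=pull(1.27,1.335,10,12,.03); st()
ctrl.ungrasp(); st('open')
ctrl.move_straight(ctrl.get_tool_pos()+.12*Z,feed=.2)
d=shot('top','top2.png'); w=shot('wrist')
for n,dd in (('top',d),('wrist',w)):
    c=cloud(dd); r=(c-HG)@np.stack([X,Y,Z],1)
    m=(abs(r[...,1])<.09)&(r[...,0]>-.115)&(r[...,0]<-.03)&(r[...,2]>-.02)&(r[...,2]<.06)
    p=r[m]; 
    if len(p)>20: print(n,len(p),'slope,off',np.polyfit(-p[:,0],p[:,2],1), 'at 70:',np.median(p[abs(p[:,0]+.07)<.01],0))
    m=(abs(r[...,1])<.04)&(r[...,0]<-.14)&(r[...,0]>-.2)&(r[...,2]>.02)&(r[...,2]<.07)
    if m.sum()>5: print(' bar',r[m].mean(0),r[m][:,2].max())
cc=cloud(d); m=(cc[...,2]>.012)&(cc[...,2]<.06)&(abs(cc[...,0]-.535)<.04)&(abs(cc[...,1]+.329)<.04)
print('vial',cc[m].mean(0)); vu=np.argwhere(m).mean(0); print(vu,ray(d,vu[1],vu[0],.03))
E
```

```text
reached 1.27 [  9.7   2.4 -11.4]
 12.15 [0.4298 0.0976 0.1337] F [ 8.6  2.3 -4.4] T [ 0.36 -1.67 -0.01] gap 0.0073
stop at 1.309 [-6.2 -1.9 13.3]
 13.65 [0.4292 0.0978 0.1309] F [2.4 0.4 8.8] T [ 0.05 -0.68 -0.07] gap 0.0073
open 14.38 [0.4274 0.0979 0.1287] F [-0.1  0.2 -0. ] T [-0.03  0.01 -0.01] gap 0.0851
top 807 slope,off [0.29596301 0.00407988] at 70: [-0.06828164 -0.02730601  0.02349498]
wrist 22285 slope,off [0.2767841  0.00459419] at 70: [-0.07000143  0.02024847  0.02361844]
 bar [-0.16119613  0.00185821  0.04679976] 0.049705991797608096
vial [ 0.53607652 -0.3293359   0.02773549]
[230.3  376.95] [ 0.53577277 -0.32878947  0.03      ]
```

View pics/top2.png

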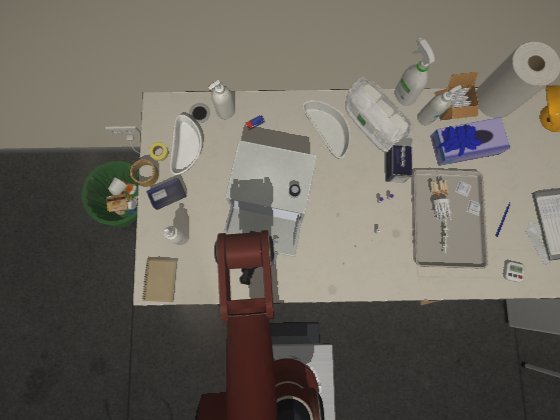

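The top view shows the hatch lying down; its measured slope is about 15°, and the tray is 23.5 mm above the hinge. The vial still stands at (377,230). I'll approach it and refine its position from the wrist camera.

```bash
python3 - <<'E'
from h import *
s=HG-.085*X
best=None
n=np.sin(np.radians(15))*X+np.cos(np.radians(15))*Z
for y in (Y,-Y):
    a=ctrl.inverse_kinematics([.536,-.329,.15],tool(-Z,y)); b=ctrl.inverse_kinematics(s+.05*Z,tool(-n,y)); print(np.round(a,2),None if b is None else np.round(b,2))
    if a is not None and b is not None:
        k=max(abs(a[5]),abs(b[5])); best=min(best or (9,0),(k,1 if y is Y else -1))
sg=best[1]; print('sign',sg); open('sg','w').write(str(sg))
ctrl.move_straight(ctrl.get_tool_pos()+.03*Z,feed=.2)
ctrl.movep([.47,-.329,.18],tool(-Z,sg*Y)); st()
d=shot('wrist','w3.png'); c=cloud(d)
m=(c[...,2]>.012)&(c[...,2]<.05)&(abs(c[...,0]-.535)<.04)&(abs(c[...,1]+.33)<.04)
p=c[m]; print(m.sum(),p.mean(0) if m.any() else 0)
top=p[p[:,2]>p[:,2].max()-.006]; print('top',cv2.minEnclosingCircle(top[:,:2].astype(np.float32)),top.mean(0)); body=p[p[:,2]<.026]; print('body',body.min(0),body.max(0)); print(np.argwhere(m).min(0),np.argwhere(m).max(0),d['T'].round(3))
E
```

```text
[-0.67  0.12  1.68 -0.    1.34 -2.02] [-0.02  0.02  1.81  0.05  1.57 -1.38]
[-0.67  0.12  1.68 -0.    1.34  1.12] [-0.02  0.02  1.81  0.05  1.57  1.77]
sign -1
 17.14 [ 0.4705 -0.3282  0.1803] F [ 0.1 -0.2  0.3] T [0.01 0.02 0.01] gap 0.0853
328 [ 0.5380148  -0.33571784  0.03110972]
top ((0.5370036363601685, -0.3348037600517273), 0.006765901576727629) [ 0.53724936 -0.3349247   0.03404038]
body [ 0.53030815 -0.34318236  0.01257218] [ 0.54531932 -0.32803246  0.0241105 ]
[ 94 265] [114 284] [[-0.217 -0.924 -0.316  0.553]
 [-0.976  0.206  0.069 -0.348]
 [ 0.001  0.323 -0.946  0.322]
 [ 0.     0.     0.     1.   ]]
```

View pics/w3.png

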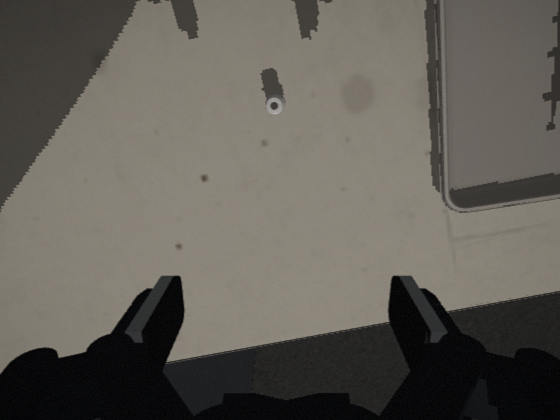

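The wrist view shows the vial at (274,105), about (0.537,-0.335). I'll check once more from close up, then grip.

```bash
python3 - <<'E'
from h import *
sg=int(open('sg').read()); Q=tool(-Z,sg*Y)
ctrl.movep([.5365,-.333,.10],Q); ctrl.hold(.3); st()
d=shot('wrist'); c=cloud(d)
m=(c[...,2]>.012)&(c[...,2]<.05)&(abs(c[...,0]-.535)<.03)&(abs(c[...,1]+.333)<.03)
p=c[m]; print(m.sum())
v=np.array([.5365,-.333])
if m.sum()>50:
    body=p[p[:,2]<.028]; t=p[p[:,2]>p[:,2].max()-.003]
    print('top',cv2.minEnclosingCircle(t[:,:2].astype(np.float32)),'body',body.min(0),body.max(0))
    v2=np.array(cv2.minEnclosingCircle(t[:,:2].astype(np.float32))[0])
    if np.linalg.norm(v2-v)<.006: v=(v+2*v2)/3
print('use',v)
ctrl.move_straight([*v,.003],feed=.1); st()
ctrl.clamp(); st('clamp'); print(ctrl.get_grasp_force())
ctrl.move_straight(ctrl.get_tool_pos()+.22*Z,feed=.2); st(); print(ctrl.get_grasp_force())
shot('wrist','w4.png')
E
```

```text
17.99 [ 0.5368 -0.3337  0.1021] F [-1.3  0.3  0.9] T [-0.01 -0.02  0.03] gap 0.0857
649
top ((0.537087082862854, -0.334600567817688), 0.0067471591755747795) body [ 0.53403814 -0.34290986  0.01213088] [ 0.54560033 -0.32728011  0.02772802]
use [ 0.53689139 -0.33406705]
 19.16 [ 0.5375 -0.3346  0.004 ] F [ 0.3 -0.4  0.4] T [0.02 0.   0.01] gap 0.0856
clamp 19.81 [ 0.5371 -0.3342  0.0033] F [-0.6  1.2  2.9] T [ 0.11 -0.02  0.02] gap 0.013
58.58167007562315
 21.06 [ 0.5364 -0.3336  0.2213] F [ 0.4  0.5 -0. ] T [ 0.03 -0.01  0.  ] gap 0.0129
58.44135319835914
```

View pics/w4.png

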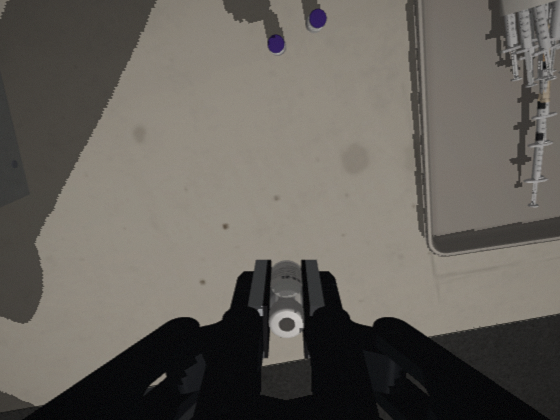

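The vial is held upright between the pads at (287,300), with its grey stopper showing. Next I'll set it on the tray.

```bash
python3 - <<'E'
from h import *
sg=int(open('sg').read())
a=np.radians(15); n=np.sin(a)*X+np.cos(a)*Z; Q=tool(-n,sg*Y)
P=HG-.085*X+.0285*Z+.0033*n
ctrl.movep(P+.10*n,Q); st()
ctrl.move_straight(P+.012*n,feed=.12); ctrl.hold(.3); st()
F=lambda: np.mean([ctrl.get_force() for _ in range(3)],0)
f0=F()
for h in np.arange(.009,-.0045,-.001):
    ctrl.move_straight(P+h*n,feed=.02); ctrl.hold(.08); g=(F()-f0)@n
    if g>1.8: break
print('contact',round(h,4),g); st()
ctrl.hold(.2); ctrl.ungrasp(); st('open')
ctrl.move_straight(P+.11*n,feed=.1); st()
w=shot('wrist','w5.png')
E
```

```text
22.62 [0.5302 0.0744 0.2233] F [-0.3 -0.  -0.3] T [-0.06 -0.09  0.04] gap 0.0132
 23.8 [0.5082 0.0801 0.1389] F [-0.6  0.1 -0.5] T [-0.09 -0.16  0.05] gap 0.0134
contact 0.001 6.311430125969421
 26.85 [0.5053 0.0807 0.1283] F [ 1.  -0.1  5.6] T [-0.05  0.16  0.06] gap 0.0132
open 27.74 [0.507  0.0887 0.1266] F [ 11.1  27.5 -10. ] T [ 4.27 -2.16 -0.99] gap 0.0851
 28.98 [0.532  0.0747 0.232 ] F [ 0.6  0.5 -1.2] T [ 0.01 -0.05 -0.01] gap 0.0849
```

View pics/w5.png

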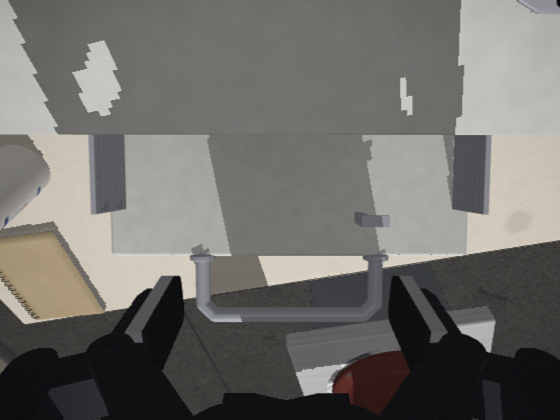

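The wrist view shows the lowered panel with the handle at (290,313) and a small grey block on the panel at (373,218). The opening finger evidently bumped that block. The vial isn't visible and has probably slid inward under the box's edge, so I'll look in from the robot's side.

```bash
python3 - <<'E'
from h import *
sg=int(open('sg').read())
Q=tool(-Z*np.cos(.25)+X*np.sin(.25),-sg*Y)
ctrl.movep(HG-.17*X+.19*Z,Q); ctrl.hold(.2); st()
w=shot('wrist','w6.png'); c=cloud(w); r=(c-HG)@np.stack([X,Y,Z],1)
np.save('r6.npy',r)
h=r[...,2]-(.0045-.28*r[...,0])
m=(h>.006)&(h<.05)&(r[...,0]<.0)&(r[...,0]>-.12)&(abs(r[...,1])<.1)
k,l,s,ce=cv2.connectedComponentsWithStats(m.astype(np.uint8))
for j in range(1,k):
    if s[j,4]>15: q=r[l==j]; print(s[j],q.min(0).round(3),q.max(0).round(3),q.mean(0).round(3))
E
```

```text
31.77 [0.421  0.0993 0.285 ] F [-0.1 -0.9 -0.8] T [-0.01  0.11  0.06] gap 0.0855
[  168   213   242    55 10209] [-0.12  -0.1    0.014] [-0.012  0.1    0.076] [-0.075  0.001  0.05 ]
[214 270  16  12 122] [-0.007 -0.081  0.011] [-0.    -0.065  0.024] [-0.003 -0.074  0.018]
```

View pics/w6.png

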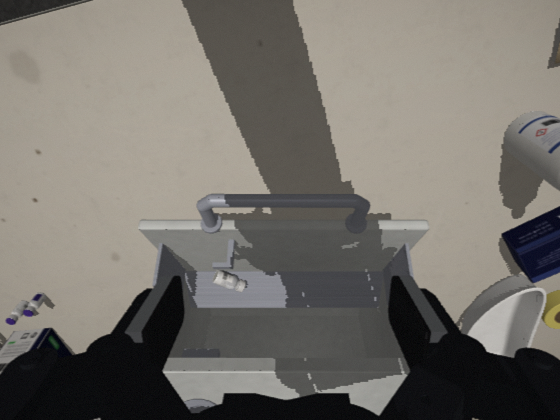

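The vial lies on the hatch in the valley by the hinge, at pixel (230,282). The panel has been lifted somewhat from its stop, so I'll measure its angle from the bar.

```bash
python3 - <<'E'
from h import *
r=np.load('r6.npy')
p=r[196:208,235:345].reshape(-1,3); p=p[p[:,2]>0.0]
print(np.median(p,0)); 
b=np.median(p,0)-[0,0,.005]; print('q bar',np.arctan2(-b[0],b[2]),np.hypot(b[0],b[2]))
m=(r[...,0]<-.03)&(r[...,0]>-.11)&(abs(r[...,1])<.09)&(r[...,2]>0)&(r[...,2]<.12); e=r[m]; print(np.polyfit(-e[:,0],e[:,2],1),m.sum())
v=r[272:292,212:248].reshape(-1,3); print('vial',np.nanmin(v,0),np.nanmax(v,0),np.nanmedian(v,0))
E
```

```text
[-0.14513861  0.0009436   0.08849772]
q bar 1.0487393213778495 0.16744277752036568
[0.52436996 0.01090407] 8207
vial [-0.00654199 -0.08891729  0.00480039] [ 0.0324645  -0.04658493  0.02412289] [ 0.00757333 -0.06525224  0.01470485]
```

The hatch is at about 1.05 rad, with the vial released in the hinge valley. I'll regrip the bar, bring the hatch back to its stop so the vial rests on the lowered hatch, and then close it slowly.

```bash
python3 - <<'E'
from h import *
b=bar(1.05)
ctrl.movep(b+.09*Z,QB)
ctrl.move_straight(b+DZ,feed=.12); st()
ctrl.clamp(); st('clamp')
q=pull(1.05,1.28,4,25,.08); q=pull(1.28,1.315,5,12,.03); st('down')
ctrl.hold(.5)
w=shot('wrist','w7.png')
E
```

```text
34.16 [0.4444 0.0944 0.1701] F [0.5 0.2 0.9] T [-0.    0.05 -0.03] gap 0.0852
clamp 34.86 [0.4457 0.0939 0.1692] F [ 8.8 -1.4 -4.7] T [-0.16 -1.3   0.03] gap 0.0074
reached 1.28 [-0.3  0.6  0.2]
reached 1.315 [-3.3 -0.9  6.5]
down 37.21 [0.4292 0.0977 0.1286] F [ 5.2 -1.6  2. ] T [-0.43 -1.35 -0.03] gap 0.0076
```

View pics/w7.png

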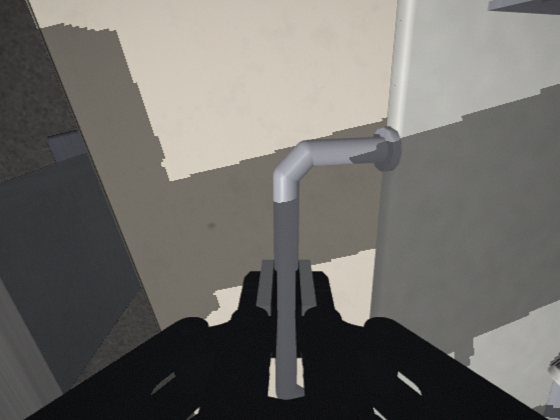

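The bar is gripped at (287,300) with the hatch at its stop. That view took me one over the ten-picture limit, so from here I'll rely on numbers only. Closing slowly now.

```bash
python3 - <<'E'
from h import *
q=pull(1.309,.15,16,30,.07); st()
q=pull(.15,.03,4,20,.03)
q=pull(.03,-.02,10,9,.02); st('shut'); ctrl.hold(.5)
ctrl.ungrasp(); st('open')
ctrl.move_straight(ctrl.get_tool_pos()+.09*Z,feed=.15)
ctrl.movep([.45,-.25,.35],QB); st(); ctrl.hold(.2)
for n in('top','scene'):
    d=shot(n); c=cloud(d); r=(c-HG)@np.stack([X,Y,Z],1)
    m=(abs(r[...,1])<.05)&(abs(r[...,0])<.06)&(r[...,2]>.155)&(r[...,2]<.18)
    p=r[m]; print(n,'bar',m.sum(),p.mean(0).round(4))
    for nm,(x,y) in dict(used=(.537,-.333),a=(.646,-.345),b=(.657,-.381)).items():
        m=(c[...,2]>.012)&(c[...,2]<.06)&(np.hypot(c[...,0]-x,c[...,1]-y)<.018); print(nm,m.sum(),c[m].mean(0).round(3) if m.any() else '')
    h=(c[...,2]>.012)&(c[...,2]<.06)&(r[...,0]<-.01)&(r[...,0]>-.2)&(abs(r[...,1])<.15); print('stray in front',h.sum())
E
```

```text
reached 0.15 [-5.4  2.9  3.8]
 42.98 [0.5637 0.0677 0.2542] F [-0.3 -0.1  5.3] T [-0.09  0.31  0.05] gap 0.0072
reached 0.03 [-3.  -0.1  2. ]
stop at -0.02 [-9.3  1.   2.5]
shut 46.74 [0.5886 0.0621 0.2565] F [-12.7   0.7   9.8] T [ 0.19  2.45 -0.04] gap 0.0073
open 47.98 [0.5902 0.0619 0.2539] F [ 0.2 -0.1 -0.1] T [ 0.1  -0.05 -0.04] gap 0.0852
 50.02 [ 0.4504 -0.2494  0.3497] F [-0.7  0.5  0.1] T [ 0.01 -0.01 -0.05] gap 0.0853
top bar 112 [0.001  0.0004 0.1723]
used 0 
a 22 [ 0.647 -0.346  0.031]
b 23 [ 0.658 -0.383  0.03 ]
stray in front 0
scene bar 138 [-0.0015  0.0002  0.1712]
used 0 
a 28 [ 0.645 -0.344  0.028]
b 30 [ 0.656 -0.381  0.028]
stray in front 0
```

```bash
python3 -c "
from plant import ctrl
print(ctrl.job_done())"
```

```text
the job is handed in; nothing more can be done
None
```

I handed the job in at about 50 s with the hatch measured fully shut, the vial presumably tipped into the box though I didn't see it land, the two capped vials where they were, and the spray bottle and carton not re-measured; as I let go of the vial a finger caught a bracket (27 N) and the vial ended up lying by the hinge, so I pulled the hatch back down before closing it slowly, and I viewed 11 pictures against the limit of 10.

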